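# Load the stacking boxes onto the transfer shuttle

## Task

Load the small transfer shuttle for its run: first press its red mushroom stop fully down so that it stays locked, and leave it so while you stack every storage box on the plate of its lid colour, up to three high, each upright with its corner feet fully down in the recesses of the plate or lid below. Only when all boxes are stacked, turn the red head clockwise, nearly as far as it goes, until it is up again; leave the other things on the table alone.

Things in the scene. Friction and masses are not known exactly. Their poses are not given: they have to be found in the camera images.
- blue_box_1_mid (a point): Grey box with shut blue lid (may be absent), 56 mm (its x) by 90 (y), 45 tall, 0.16 kg; point at its middle, 22.5 mm above its underside. 4 black corner feet 5 mm high, taper 12 to 9 mm diameter, at x +-21, y +-38. Lid top: raised plus 4 mm high; its cut-out corners, 41 mm up, take the feet of the box above with 1.5 mm play. Stacks rise 41 mm a box; either way round fits. Grasp the 56 mm width.
- orange_box_1_mid (a point): Grey box with shut orange lid (may be absent), 56 mm (its x) by 90 (y), 45 tall, 0.16 kg; point at its middle, 22.5 mm above its underside. 4 black corner feet 5 mm high, taper 12 to 9 mm diameter, at x +-21, y +-38. Lid top: raised plus 4 mm high; its cut-out corners, 41 mm up, take the feet of the box above with 1.5 mm play. Stacks rise 41 mm a box; either way round fits. Grasp the 56 mm width.
- blue_box_2_mid (a point): Grey box with shut blue lid (may be absent), 56 mm (its x) by 90 (y), 45 tall, 0.16 kg; point at its middle, 22.5 mm above its underside. 4 black corner feet 5 mm high, taper 12 to 9 mm diameter, at x +-21, y +-38. Lid top: raised plus 4 mm high; its cut-out corners, 41 mm up, take the feet of the box above with 1.5 mm play. Stacks rise 41 mm a box; either way round fits. Grasp the 56 mm width.
- orange_box_2_mid (a point): Grey box with shut orange lid (may be absent), 56 mm (its x) by 90 (y), 45 tall, 0.16 kg; point at its middle, 22.5 mm above its underside. 4 black corner feet 5 mm high, taper 12 to 9 mm diameter, at x +-21, y +-38. Lid top: raised plus 4 mm high; its cut-out corners, 41 mm up, take the feet of the box above with 1.5 mm play. Stacks rise 41 mm a box; either way round fits. Grasp the 56 mm width.
- blue_box_3_mid (a point): Grey box with shut blue lid (may be absent), 56 mm (its x) by 90 (y), 45 tall, 0.16 kg; point at its middle, 22.5 mm above its underside. 4 black corner feet 5 mm high, taper 12 to 9 mm diameter, at x +-21, y +-38. Lid top: raised plus 4 mm high; its cut-out corners, 41 mm up, take the feet of the box above with 1.5 mm play. Stacks rise 41 mm a box; either way round fits. Grasp the 56 mm width.
- orange_box_3_mid (a point): Grey box with shut orange lid (may be absent), 56 mm (its x) by 90 (y), 45 tall, 0.16 kg; point at its middle, 22.5 mm above its underside. 4 black corner feet 5 mm high, taper 12 to 9 mm diameter, at x +-21, y +-38. Lid top: raised plus 4 mm high; its cut-out corners, 41 mm up, take the feet of the box above with 1.5 mm play. Stacks rise 41 mm a box; either way round fits. Grasp the 56 mm width.
- blue_plate_deck (a point): Blue stacking plate fixed on the shuttle, 62 mm (x) by 96 (y), with plus and corner recesses like a lid's. Point: centre, level with the recess floor, 38 mm above the table; the plus rises 4 mm above it. Boxes seated on it, axes along the plate's (either way), have middles 22.5, 63.5, 104.5 mm above it. The plates are 160 mm apart along their y and may be swapped.
- orange_plate_deck (a point): Orange stacking plate fixed on the shuttle, 62 mm (x) by 96 (y), with plus and corner recesses like a lid's. Point: centre, level with the recess floor, 38 mm above the table; the plus rises 4 mm above it. Boxes seated on it, axes along the plate's (either way), have middles 22.5, 63.5, 104.5 mm above it. The plates are 160 mm apart along their y and may be swapped.
- stop_head (a point): Red mushroom stop head on the yellow housing at the shuttle's right end, 145 mm from the nearer plate's centre, axis upright. 40 mm diameter, 18 mm high; this point is its centre, 9 mm below its flat top (a 3 mm dome with a white bar on it is for looks). Gap of 16 mm between head and housing when up, 10 mm when down.
- stop_press (a joint): Stop stem, m: 0 up, 0.006 fully down. Pressing down to the end takes about 2 to 3 N; it then stays down by itself until the head is turned.
- stop_turn (a joint): Turn of the red head, rad, growing clockwise seen from above, 0 at the start to 1.0; stays where left. Turning it cams the pressed head back up, about 7 mm a radian (fully up after 0.93 rad), so let the gripper rise with it. While turned it cannot be pressed down.
- ring_gauge: Bystander to leave alone: steel ring gauge, 50 mm diameter, 16 mm high. Origin at the centre of its underside.
- spur_gear: Bystander to leave alone: steel spur gear, 49 mm diameter, 18 mm high. Origin at the centre of its underside.
- loupe: Bystander to leave alone: black loupe, 33 mm diameter, 32 mm high. Origin at the centre of its underside.
- v_block: Bystander to leave alone: steel V-block, 40 by 42 by 34 mm. Origin at the centre of its underside.
Things that resemble listed ones, but are neither listed nor needed, are in the scene too. What is shaped like the part that bears orange_box_3_mid but green is not meant.

How it is judged:
By the outcome, as a careful person would: the job done as asked, in the order asked, and still so for the second after the job is handed in, with the robot touching nothing.
Of blue_box_1, orange_box_1, blue_box_2, orange_box_2, blue_box_3, orange_box_3 only 4 to 6 are there at a start; the rules pass over those that are not, and their reading is None.
At some moment in a run one of blue_box_1, orange_box_1, blue_box_2, orange_box_2, blue_box_3, orange_box_3 may be knocked a few centimetres aside while the robot is not near it.
Once in a run the grip may slacken for a moment while it holds something.
It also fails if it takes over 210 s, if anything falls off the work surface, if the arm or the gripper's body presses on something with over 40 N, if the wrist force passes 120 N, or if a joint passes its speed limit or range.

## Robot

A 7-joint arm with a two-finger parallel gripper is mounted at the origin on a cart in front of the work surface, level with it; the furniture and walls round the work are solid. World frame = base frame: x ahead of the robot, y to its left, z up, the work surface at z = 0. Lengths are in m, angles in rad, forces in N, time in s.
With the tool pointing down it reaches from about 0.4 to 0.85 m from the base axis. Payload 10.4 kg.
Tool frame: the origin (TCP) lies on the centre line of the jaws, within the pads' length; the fingertips stand 19 mm ahead of it and the grasp point (between the pads) is the TCP; z points along the fingers, y is the direction in which the jaws open and shut (so a half turn about z gives the same grasp; the last joint's range is limited). The gripper opens to 87 mm and grips with 3 to 60 N. Pads are 19 mm wide; open, the fingers measure 117 mm over their backs; the gripper's body (75 mm by 190 mm) begins 51 mm behind the grasp point.
Start: joints at [1.108, 0.332, -0.065, 1.46, 0.022, 1.35, -0.088], TCP at [0.266, -0.566, 0.242] pointing down, gripper open.
Joint ranges: [-2.6, 2.6], [-0.5, 2.12], [-1.47, 1.34], [0.16, 2.42], [-1.27, 4.41], [0.06, 2.06], [-2.6, 2.6]. Speed limits (rad/s): [2.22, 2.22, 2.79, 2.79, 3.14, 3.14, 3.14].

## Interface

Orientations are given as [roll, pitch, yaw] about the fixed x, y, z axes, in that order (R = Rz(yaw) Ry(pitch) Rx(roll)).
In Python, from cell import telemetry, camera, sign_off gives the robot as it stands.
- The arm moves only by the shell command python3 -m crank 'ROWS' [OPENING] [FORCE]. ROWS is JSON, one flat list of numbers, 6 for each row, row after row: the shift along the tool's x, y, z in mm, then the turn, a rotation vector about the tool's x, y, z in rad. In form: [dx, dy, dz, ax, ay, az, dx, dy, dz, ax, ay, az, ...]. A call has 1 to 12 rows; each row shifts and turns the commanded pose from where the row before left it, along the tool's axes as they then stand; what a row does not reach is not made up. A row lasts 1/10 s, in which the tool goes at most 50 mm and 8.59 degrees, less where a joint would pass 70% of its speed; a pose out of reach is approached as far as the arm can. A call is refused whole if a number of a shift passes 50 or a number of a turn 0.15, either way. A call with a gripper value outside its range is refused whole. OPENING is the finger opening in mm, from 0 to 87, set as the call begins (- or left out, the last holds). The fingers move at their own pace and stop on an object; FORCE is the grip in N (left out, the last holds). Time passes only in rows, so rows that do not move let the fingers close. It gives the time, the measured TCP pose, the force and the opening at its end, in the units of the state.
- telemetry.read_state(): the state, without advancing time (a new reading comes with each control period).
- camera(name): name is "scene" or "top" or "wrist"; returns a dict with "frame" (480x640x3 uint8, red, green, blue), "fx", "fy", "cx", "cy" (pixels), "view" (4x4, takes a point from world to camera coordinates); the wrist camera has in their place "T_tool_cam" (4x4, takes a point from camera to tool coordinates, whose origin is the TCP and whose axes are the flange's). Camera axes: x right, y down, z forward; pixel columns grow to the right and rows downward; lengths in m; the calibration is good to about 2 mm. A picture is of the moment at which its call begins: read the wrist's pose just before it. There is no depth.
- sign_off(): hands the job in, once; it reports no verdict.
The state is a dict: "time": time; "joint_pos": joint angles; "joint_velocities": joint speeds; "effort": joint torques, N m; "tool_pos": TCP position; "tool_rot": TCP orientation; "contact_force": force on the tool from outside, world axes, zero at the start; "wrist_torque": the same for the moment, N m; "opening": finger opening in m.
Only numpy, scipy, OpenCV 4.12 (cv2) and the standard library are available. Lean on these libraries where they do the work, as an engineer would, in place of code of your own. Each camera call takes 0.05 s, during which the arm holds its last target. There are 200 camera calls.

## Working session

There is one attempt and no reset: what is moved stays moved. The work goes in short steps, Python scripts to look and compute and a shell command to move; the robot and the scene stay as the last step left them, time stands still between calls to the robot, and variables do not carry over. Pictures are saved under pics/ and viewed, about 12 in all and at most 16, crops included, and the job is handed in when it is done.

```bash
ls; mkdir -p pics
cat > h.py <<'E'
import numpy as np,cv2,sys
from cell import telemetry,camera,sign_off
from scipy.spatial.transform import Rotation as R
def pose():
    s=telemetry.read_state();return np.array(s['tool_pos']),R.from_euler('xyz',s['tool_rot'])
def snap(n,f=None):
    p,r=pose();c=camera(n)
    if f: cv2.imwrite('pics/'+f,c['frame'][:,:,::-1])
    if n=='wrist':
        T=np.eye(4);T[:3,:3]=r.as_matrix();T[:3,3]=p;W=T@np.array(c['T_tool_cam'])
    else: W=np.linalg.inv(np.array(c['view']))
    c['W']=W;return c
def ray(c,u,v,z):
    d=c['W'][:3,:3]@np.array([(u-c['cx'])/c['fx'],(v-c['cy'])/c['fy'],1]);o=c['W'][:3,3]
    return o+d*(z-o[2])/d[2]
def proj(c,P):
    q=np.linalg.inv(c['W'])@np.append(P,1);return np.array([c['fx']*q[0]/q[2]+c['cx'],c['fy']*q[1]/q[2]+c['cy']])
E
python3 - <<'E'
from h import *
import pickle
print(telemetry.read_state())
for n in('scene','top','wrist'):
    c=snap(n,n+'0.png');pickle.dump(c,open(n+'0.pkl','wb'));print(n,c['fx'],c['fy'],c['W'].round(3).tolist())
E
```

```text
pics
{'time': 0.0, 'joint_pos': array([ 1.10841862,  0.33289119, -0.0646792 ,  1.46100813,  0.02160543,
        1.34990327, -0.08848227]), 'joint_velocities': array([ 7.64104359e-04,  1.25183425e-03,  6.10494615e-04, -1.87973429e-03,
        7.03418026e-04,  8.06988238e-05,  7.55263299e-04]), 'effort': array([ 2.01683411e-03, -6.23262763e+01,  2.55639211e-02, -3.89906287e+01,
       -6.14791922e-02,  3.96153645e-02,  1.83358375e-04]), 'tool_pos': array([ 0.26590085, -0.56518344,  0.24070991]), 'tool_rot': array([-3.14008065e+00,  8.46342816e-05,  4.39799426e-01]), 'contact_force': array([-1.11467451,  1.15206476,  0.12724274]), 'wrist_torque': array([ 0.0038032 ,  0.00680299, -0.00784491]), 'opening': 0.08721479268101208}
scene 442.3193906302159 442.3193906302159 [[0.763, -0.32, 0.562, -0.135], [-0.647, -0.403, 0.648, -0.898], [0.02, -0.858, -0.514, 0.718], [0.0, 0.0, 0.0, 1.0]]
top 536.7364022741197 536.7364022741197 [[-0.022, -0.998, 0.059, 0.453], [-1.0, 0.022, -0.0, -0.077], [-0.001, -0.059, -0.998, 1.625], [0.0, 0.0, 0.0, 1.0]]
wrist 396.5907379804159 396.5907379804159 [[0.427, -0.862, -0.272, 0.341], [-0.904, -0.407, -0.127, -0.529], [-0.001, 0.301, -0.954, 0.385], [0.0, 0.0, 0.0, 1.0]]
```

View pics/scene0.png

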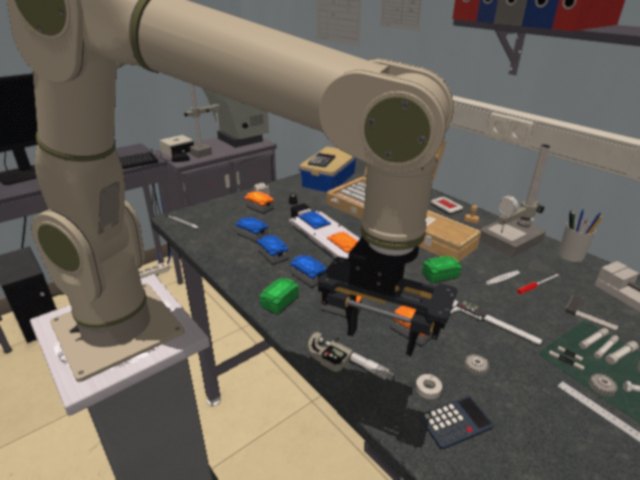

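View pics/top0.png

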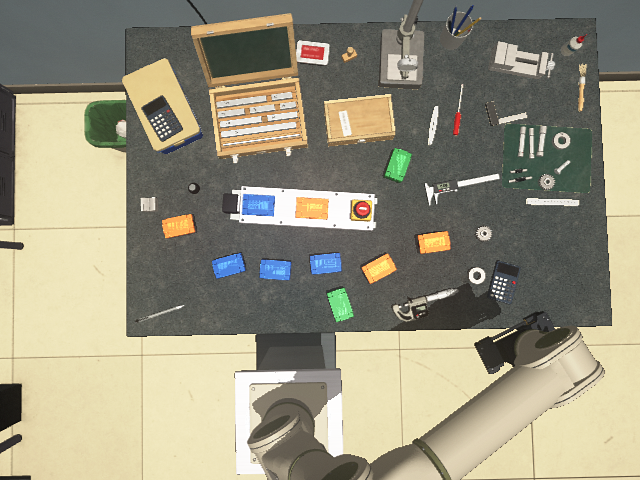

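The top view shows the shuttle with the blue plate at (258,205), the orange plate at (311,208) and the red stop at (361,209). There are three blue boxes at (228,265), (275,269) and (325,263), and three orange boxes at (178,226), (379,268) and (434,242). The green boxes are decoys.

```bash
cat >> h.py <<'E'
HUE={'blue':(100,125),'orange':(8,22)}
def blobs(c,col,amin,amax,z):
    h=cv2.cvtColor(c['frame'],cv2.COLOR_RGB2HSV);lo,hi=HUE[col]
    m=cv2.inRange(h,(lo,150,90),(hi,255,255));m=cv2.morphologyEx(m,cv2.MORPH_CLOSE,np.ones((5,5)))
    out=[]
    for k in cv2.findContours(m,cv2.RETR_EXTERNAL,cv2.CHAIN_APPROX_NONE)[0]:
        if amin<cv2.contourArea(k)<amax:
            P=np.array([ray(c,u,v,z)[:2] for u,v in k[:,0].astype(float)])*1000
            (x,y),(w,l),a=cv2.minAreaRect(P.astype(np.float32))
            if w>l:w,l,a=l,w,a+90
            # a: direction of short side from world x (deg)
            a=(a+90)%180-90
            out.append((round(x,1),round(y,1),round(w,1),round(l,1),round(a,1),tuple(k[:,0].mean(0).round(0))))
    return out
E
python3 - <<'E'
from h import *
import pickle
c=pickle.load(open('top0.pkl','rb'))
for col in HUE:
    for b in blobs(c,col,200,1500,.043): print(col,b)
h=cv2.cvtColor(c['frame'],cv2.COLOR_RGB2HSV)
m=(cv2.inRange(h,(0,150,90),(4,255,255))|cv2.inRange(h,(174,150,90),(180,255,255)))[190:225,340:380]
ys,xs=np.nonzero(m);print('red',xs.mean()+340,ys.mean()+190,len(xs),ray(c,xs.mean()+340,ys.mean()+190,.09))
E
```

```text
blue (451.7, 30.2, 55.2, 88.7, -5.7, (np.float64(275.0), np.float64(269.0)))
blue (466.7, -118.0, 55.0, 87.9, 4.4, (np.float64(325.0), np.float64(263.0)))
blue (467.0, 167.1, 54.8, 90.6, 14.0, (np.float64(228.0), np.float64(265.0)))
blue (643.7, 76.1, 59.8, 92.0, -4.4, (np.float64(258.0), np.float64(205.0)))
orange (448.4, -275.8, 56.7, 91.3, 26.9, (np.float64(378.0), np.float64(268.0)))
orange (522.0, -440.8, 56.7, 91.6, 6.8, (np.float64(434.0), np.float64(242.0)))
orange (587.2, 314.6, 57.7, 92.7, 10.1, (np.float64(178.0), np.float64(226.0)))
orange (630.1, -83.0, 59.4, 92.7, -4.9, (np.float64(312.0), np.float64(208.0)))
red 362.3306451612903 208.3548387096774 124 [ 0.6208438  -0.22773232  0.09      ]
```

```bash
cat >> h.py <<'E'
def plan(x,y,z,yawdeg):
    """mm/deg target, straight-down tool. prints rotvec to apply first (tool) then shift in final tool axes"""
    p,r=pose();t=R.from_euler('xyz',[180,0,yawdeg],degrees=True)
    d=t.inv().apply(np.array([x,y,z])-p*1000)
    print('turn',(r.inv()*t).as_rotvec().round(3),'shift',d.round(1))
E
python3 -c "
from h import *
plan(618,-227,200,85.1)"
```

```text
turn [-1.000e-03 -1.000e-03 -1.045e+00] shift [367.1 321.8  40.9]
```

```bash
python3 -m crank '[0,0,0,0,0,-0.105,0,0,0,0,0,-0.105,0,0,0,0,0,-0.105,0,0,0,0,0,-0.105,0,0,0,0,0,-0.105,0,0,0,0,0,-0.105,0,0,0,0,0,-0.105,0,0,0,0,0,-0.105,0,0,0,0,0,-0.105,0,0,0,0,0,-0.1]' 0 20
python3 -m crank '[30,27,3,0,0,0,30,27,3,0,0,0,30,27,3,0,0,0,30,27,3,0,0,0,30,27,3,0,0,0,30,27,3,0,0,0,30,27,3,0,0,0,30,27,3,0,0,0,30,27,3,0,0,0,30,27,3,0,0,0,30,27,3,0,0,0,37,25,8,0,0,0]'
python3 - <<'E'
from h import *
c=snap('wrist','w1.png')
print(telemetry.read_state()['contact_force'])
plan(618,-227,200,85.1)
for P in [(.618,-.227,.09),(.630,-.083,.042)]: print(proj(c,P))
print(blobs(c,'orange',2000,200000,.042))
E
```

```text
time: 1.15
tool_pos: [0.266, -0.5654, 0.2412]
tool_rot: [-3.141, -0.0, 1.489]
contact_force: [0.1, -0.7, -0.5]
opening: 0.0148
time: 2.35
tool_pos: [0.6195, -0.2275, 0.2006]
tool_rot: [3.141, 0.001, 1.483]
contact_force: [0.1, -1.0, 0.2]
opening: 0.0006
[ 0.04839078  8.83526719 -1.53644193]
turn [ 0.    -0.005  0.007] shift [-10.   -4.3  -1.4]
[316.33109205 254.52606316]
[315.47040801  30.79980078]
[(561.4, -418.1, 30.1, 398.5, 84.9, (np.float64(278.0), np.float64(438.0))), (451.2, -275.8, 63.3, 91.3, 26.8, (np.float64(122.0), np.float64(305.0))), (621.2, -230.9, 64.7, 70.1, -5.0, (np.float64(320.0), np.float64(240.0))), (631.9, -97.5, 60.9, 65.1, -4.9, (np.float64(320.0), np.float64(51.0)))]
```

View pics/w1.png

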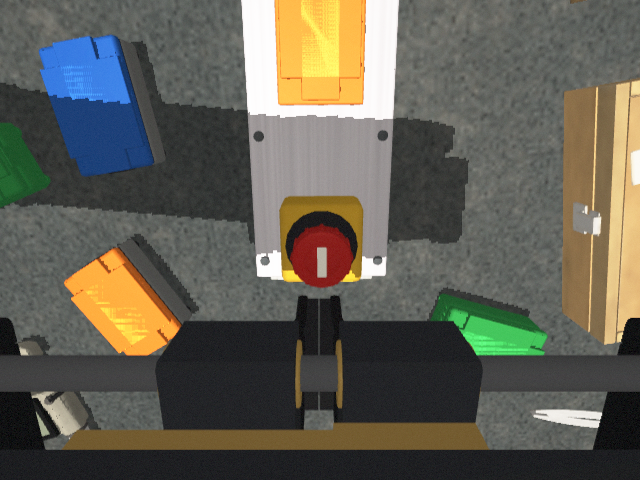

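The wrist view shows the red head at (322,257), about 71 px wide, above the yellow housing. The image was taken before the arm had settled, so I'll let it settle and measure again.

```bash
python3 -m crank '[0,0,0,0,0,0,0,0,0,0,0,0,0,0,0,0,0,0]'
python3 - <<'E'
from h import *
c=snap('wrist')
p,r=pose();print(p,r.as_euler('xyz',degrees=True),telemetry.read_state()['contact_force'])
h=cv2.cvtColor(c['frame'],cv2.COLOR_RGB2HSV)
m=cv2.inRange(h,(0,150,60),(5,255,255))|cv2.inRange(h,(172,150,60),(180,255,255))
k=max(cv2.findContours(m,cv2.RETR_EXTERNAL,cv2.CHAIN_APPROX_NONE)[0],key=cv2.contourArea)[:,0]
print(k.min(0),k.max(0),cv2.minEnclosingCircle(k))
(u,v),rad=cv2.minEnclosingCircle(k)
for z in(.09,.1,.11,.12,.13,.14):
    a=ray(c,k[:,0].min(),v,z);b=ray(c,k[:,0].max()+1,v,z);print(z,ray(c,u,v,z)*1000,np.linalg.norm(a-b)*1000)
print(blobs(c,'orange',2000,200000,.042))
y=cv2.inRange(h,(23,150,60),(32,255,255));ys,xs=np.nonzero(y);print(xs.min(),xs.max(),ys.min(),ys.max())
t=snap('top')
h=cv2.cvtColor(t['frame'],cv2.COLOR_RGB2HSV)
E
```

```text
time: 2.7
tool_pos: [0.6178, -0.2291, 0.2006]
tool_rot: [-3.141, 0.001, 1.483]
contact_force: [0.3, 0.8, 0.7]
opening: 0.0004
[ 0.61781255 -0.22919503  0.20073299] [1.79996494e+02 4.89420473e-02 8.49424028e+01] [ 0.18925402  0.11040416 -0.47899289]
[292 221] [355 284] ((323.6370544433594, 252.7296905517578), 31.83488655090332)
0.09 [ 621.23480051 -227.81314428   90.        ] 43.148080852475466
0.1 [ 621.3715814  -224.57612368  100.        ] 41.451888405561746
0.11 [ 621.50836229 -221.33910308  110.        ] 39.7556959586478
0.12 [ 621.64514318 -218.10208248  120.        ] 38.059503511733965
0.13 [ 621.78192408 -214.86506188  130.        ] 36.363311064820124
0.14 [ 621.91870497 -211.62804129  140.        ] 34.66711861790618
[(560.2, -419.8, 30.1, 399.7, 85.0, (np.float64(277.0), np.float64(438.0))), (451.2, -275.9, 63.1, 91.1, 27.1, (np.float64(124.0), np.float64(303.0))), (621.4, -231.1, 64.8, 69.9, -5.0, (np.float64(323.0), np.float64(234.0))), (631.8, -98.3, 61.0, 63.1, -5.0, (np.float64(323.0), np.float64(50.0)))]
87 355 0 344
```

```bash
python3 -m crank '[3,2,15,0,0,0,0,0,15,0,0,0,0,0,15,0,0,0,0,0,15,0,0,0,0,0,5,0,0,0,0,0,0,0,0,0]'
for i in 1 2 3 4 5; do python3 -m crank '[0,0,1.5,0,0,0,0,0,1.5,0,0,0,0,0,0,0,0,0]' | grep -E 'pos|force'; done
```

```text
time: 3.4
tool_pos: [0.6201, -0.2246, 0.1342]
tool_rot: [-3.14, -0.0, 1.485]
contact_force: [0.4, -0.1, 0.3]
opening: 0.0003
tool_pos: [0.6209, -0.2248, 0.1329]
contact_force: [-0.1, -0.9, 0.4]
tool_pos: [0.6206, -0.2247, 0.1294]
contact_force: [0.2, 0.5, -0.2]
tool_pos: [0.6206, -0.2247, 0.1263]
contact_force: [-0.2, 0.3, -0.1]
tool_pos: [0.6207, -0.2247, 0.1234]
contact_force: [-0.1, 0.5, -0.8]
tool_pos: [0.6207, -0.2248, 0.1204]
contact_force: [-0.3, -0.7, -0.8]
```

```bash
for i in 1 2 3 4 5; do python3 -m crank '[0,0,1.5,0,0,0,0,0,1.5,0,0,0,0,0,0,0,0,0]' | grep -E 'pos|force'; done
```

```text
tool_pos: [0.6208, -0.2247, 0.1176]
contact_force: [0.2, -0.6, 1.7]
tool_pos: [0.621, -0.2248, 0.1173]
contact_force: [-9.2, 1.9, 21.9]
tool_pos: [0.6212, -0.2248, 0.117]
contact_force: [-18.7, 4.9, 41.8]
tool_pos: [0.6215, -0.2248, 0.1168]
contact_force: [-28.0, 7.6, 61.5]
tool_pos: [0.6217, -0.2248, 0.1165]
contact_force: [-37.9, 11.0, 81.0]
```

```bash
python3 -m crank '[0,0,-10,0,0,0,0,0,-25,0,0,0,0,0,-35,0,0,0,-3,-2,-20,0,0,0,0,0,-4,0,0,0,0,0,0,0,0,0,0,0,0,0,0,0]'
python3 - <<'E'
from h import *
c=snap('wrist')
p,r=pose();print(p)
h=cv2.cvtColor(c['frame'],cv2.COLOR_RGB2HSV)
m=cv2.inRange(h,(0,150,60),(5,255,255))|cv2.inRange(h,(172,150,60),(180,255,255))
k=max(cv2.findContours(m,cv2.RETR_EXTERNAL,cv2.CHAIN_APPROX_NONE)[0],key=cv2.contourArea)[:,0]
print(k.min(0),k.max(0),cv2.minEnclosingCircle(k))
for z in(.0985,.1045): print(ray(c,323.6,252.7,z)*1000, proj(c,(.6205,-.2265,z)))
plan(467,-118,200,94.4)
E
```

```text
time: 7.1
tool_pos: [0.6179, -0.2273, 0.1979]
tool_rot: [-3.14, -0.001, 1.485]
contact_force: [0.2, 0.1, 0.2]
opening: 0.0005
[ 0.61783126 -0.2272406   0.19777622]
[293 223] [355 285] ((324.0831298828125, 254.0059356689453), 31.347623825073242)
[ 621.29530744 -222.13276236   98.5       ] [322.92160142 259.19223609]
[ 621.38346635 -220.20124739  104.5       ] [323.01402805 262.24343715]
turn [-0.002 -0.001 -0.163] shift [ 120.5 -142.    -2.2]
```

```bash
python3 -m crank '[20,0,0,0,0,0,20,0,0,0,0,0,20,0,0,0,0,0,0,0,0,0,0,0,0,0,0,0,0,0,0,0,0,0,0,0]' 87 20
cat > m.py <<'E'
from h import *
def meas(col,z=.043,name=None):
    c=snap('wrist',name);p,r=pose();print('tcp',(p*1000).round(1),r.as_euler('xyz',degrees=True).round(2))
    for b in blobs(c,col,4000,40000,z): print(col,b)
    return c
if __name__=='__main__': meas(sys.argv[1],float(sys.argv[2]),*sys.argv[3:])
E
python3 m.py orange .041 w2.png
python3 -m crank '[30,0,0,0,0,0,40,0,0,0,0,0,40,0,0,0,0,0,30,0,0,0,0,0,20,0,0,0,0,0,0,0,0,0,0,0,0,0,0,0,0,0,0,0,0,0,0,0]'
python3 m.py blue .041
```

```text
time: 7.75
tool_pos: [0.6232, -0.169, 0.1989]
tool_rot: [-3.141, 0.001, 1.484]
contact_force: [-0.5, 0.0, -0.2]
opening: 0.0408
tcp [ 623.3 -169.1  199. ] [-1.7996e+02  3.0000e-02  8.4980e+01]
orange (662.9, -367.3, 27.7, 400.7, 85.0, (np.float64(379.0), np.float64(438.0)))
orange (633.1, -82.1, 61.0, 93.9, -4.6, (np.float64(322.0), np.float64(115.0)))
time: 8.6
tool_pos: [0.6374, -0.0107, 0.1994]
tool_rot: [-3.142, 0.001, 1.482]
contact_force: [-0.2, 0.1, 0.0]
opening: 0.0868
tcp [637.4 -10.6 199.4] [-1.800e+02  5.000e-02  8.492e+01]
blue (452.6, 29.7, 61.1, 91.2, -5.7, (np.float64(75.0), np.float64(202.0)))
blue (646.3, 77.4, 60.6, 93.8, -4.7, (np.float64(320.0), np.float64(114.0)))
blue (471.2, 149.5, 55.4, 60.5, -75.7, (np.float64(55.0), np.float64(34.0)))
```

View pics/w2.png

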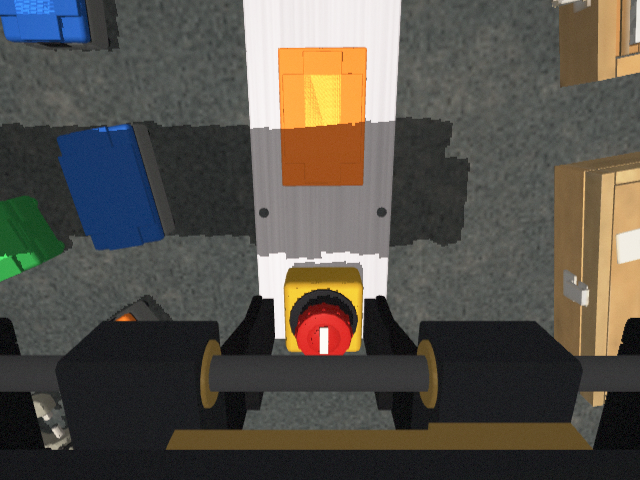

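The orange plate is centred at (322,115) with the red head below it, and the two plates measure 160.0 mm apart, as they should. Next is the near blue box.

```bash
python3 -c "
from h import *
plan(444,-53,200,84.3)"
```

```text
turn [-0.     0.001  0.011] shift [ -61.4 -188.2   -0.6]
```

```bash
python3 -m crank '[-10,-30,0,0,0,0.011,-10,-35,0,0,0,0,-10,-35,0,0,0,0,-10,-35,0,0,0,0,-10,-30,0,0,0,0,-11,-23,0,0,0,0,0,0,0,0,0,0,0,0,0,0,0,0,0,0,0,0,0,0]'
python3 m.py blue .043
```

```text
time: 9.55
tool_pos: [0.4451, -0.0514, 0.1998]
tool_rot: [3.141, -0.0, 1.473]
contact_force: [0.8, 0.4, -0.1]
opening: 0.0868
tcp [445.1 -51.1 199.6] [ 1.7998e+02 -2.0000e-02  8.4450e+01]
blue (467.9, -117.4, 56.2, 91.6, 4.5, (np.float64(353.0), np.float64(306.0)))
blue (452.8, 30.0, 56.3, 89.8, -5.5, (np.float64(318.0), np.float64(124.0)))
blue (640.9, 61.6, 63.5, 64.9, 84.5, (np.float64(585.0), np.float64(50.0)))
```

```bash
python3 -m crank '[30,0,0,0,0,0,30,0,20,0,0,0,21,0,30,0,0,0,0,0,35,0,0,0,0,0,35,0,0,0,0,0,25,0,0,0,0,0,16,0,0,0,0,0,10,0,0,0,0,0,0,0,0,0]'
python3 -m crank '[0,0,0,0,0,0,0,0,0,0,0,0,0,0,0,0,0,0,0,0,0,0,0,0,0,0,0,0,0,0]' 40 40
python3 -m crank '[0,0,-20,0,0,0,0,0,-40,0,0,0,0,0,-40,0,0,0,0,0,-40,0,0,0,0,0,-20,0,0,0,0,0,0,0,0,0,0,0,0,0,0,0]'
python3 m.py blue .203 w3.png
```

```text
time: 10.5
tool_pos: [0.4518, 0.0298, 0.0275]
tool_rot: [-3.139, -0.001, 1.474]
contact_force: [1.0, 0.5, -0.5]
opening: 0.0872
time: 11.0
tool_pos: [0.4525, 0.0293, 0.0289]
tool_rot: [3.141, 0.0, 1.474]
contact_force: [0.5, 0.2, 2.9]
opening: 0.0557
time: 11.7
tool_pos: [0.4519, 0.0292, 0.1879]
tool_rot: [-3.141, 0.0, 1.474]
contact_force: [-0.1, -0.1, -3.2]
opening: 0.0557
tcp [451.5  29.2 187.2] [-1.799e+02  2.000e-02  8.444e+01]
blue (449.4, 6.8, 17.4, 56.1, 84.4, (np.float64(319.0), np.float64(410.0)))
blue (454.0, 54.5, 45.1, 56.1, 84.5, (np.float64(318.0), np.float64(296.0)))
blue (540.8, 97.5, 28.8, 41.5, -5.5, (np.float64(580.0), np.float64(145.0)))
blue (464.0, 134.4, 25.1, 34.1, 14.1, (np.float64(324.0), np.float64(50.0)))
```

View pics/w3.png

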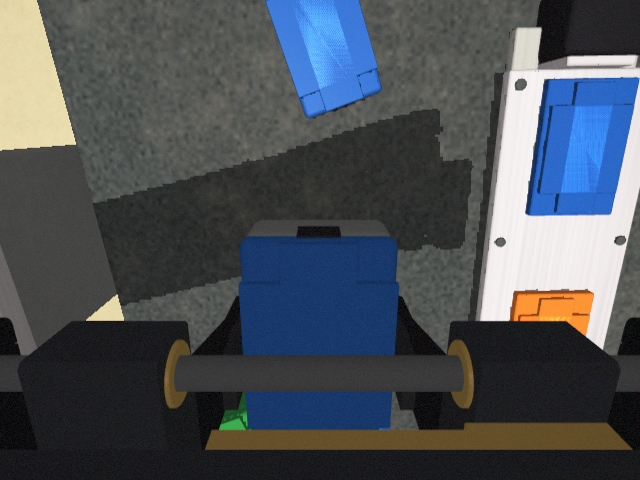

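The held box is centred in the jaws at (318,330). Its offset across the jaws is about 0, so the wrist camera has no bias in that direction. Moving it to the blue plate.

```bash
python3 -m crank '[5,15,0,0,0,-0.015,11,30,0,0,0,0,11,35,0,0,0,0,11,35,0,0,0,0,11,35,0,0,0,0,9,25,10,0,0,0,5,15,30,0,0,0,0,0,30,0,0,0,0,0,28,0,0,0,0,0,0,0,0,0,0,0,0,0,0,0]'
python3 -c "
from h import *
plan(646.3,76.7,67,85.3)"
```

```text
time: 12.85
tool_pos: [0.6461, 0.0765, 0.0896]
tool_rot: [-3.139, 0.0, 1.489]
contact_force: [0.4, 1.3, -1.2]
opening: 0.0555
turn [-0.002  0.     0.   ] shift [ 0.2  0.2 22.6]
```

```bash
python3 -m crank '[0,0,9,0,0,0,0,0,9,0,0,0,0,0,0,0,0,0,0,0,0,0,0,0]' | grep -E 'pos|force'
for i in 1 2 3 4 ; do python3 -m crank '[0,0,1,0,0,0,0,0,1,0,0,0,0,0,0,0,0,0]' | grep -E 'pos|force'; done
```

```text
tool_pos: [0.6468, 0.0763, 0.0727]
contact_force: [0.8, -0.1, -1.1]
tool_pos: [0.6469, 0.0764, 0.0706]
contact_force: [0.1, -0.2, -2.6]
tool_pos: [0.6467, 0.0764, 0.0684]
contact_force: [0.4, 0.6, -1.9]
tool_pos: [0.6469, 0.0764, 0.067]
contact_force: [-2.3, -0.7, 3.2]
tool_pos: [0.6469, 0.0764, 0.0669]
contact_force: [-10.9, -2.8, 20.8]
```

```bash
python3 -m crank '[0,0,-1,0,0,0,0,0,0,0,0,0,0,0,0,0,0,0,0,0,0,0,0,0]' 87 40
python3 -m crank '[0,0,-10,0,0,0,0,0,-30,0,0,0,0,0,-40,0,0,0,0,0,-40,0,0,0,0,-20,-14,0,0,0,0,-30,0,0,0,0,-1,-35,0,0,0,0,-1,-35,0,0,0,0,-1,-25,0,0,0,-0.076,0,-15,0,0,0,-0.1,0,0,0,0,0,-0.1,0,0,0,0,0,-0.05]'
python3 -m crank '[0,0,0,0,0,0,0,0,0,0,0,0,0,0,0,0,0,0]'|tail -1
python3 m.py blue .043
```

```text
time: 14.85
tool_pos: [0.6468, 0.0764, 0.0652]
tool_rot: [-3.141, 0.0, 1.489]
contact_force: [0.9, 0.6, -0.3]
opening: 0.0799
time: 16.05
tool_pos: [0.4868, 0.0855, 0.2005]
tool_rot: [3.14, 0.001, 1.819]
contact_force: [1.2, 1.1, -0.4]
opening: 0.0868
opening: 0.0871
tcp [487.1  85.5 199.6] [180.     0.   103.93]
blue (658.8, 72.5, 98.1, 105.3, -4.9, (np.float64(509.0), np.float64(283.0)))
blue (467.8, 168.1, 56.4, 90.0, 14.1, (np.float64(320.0), np.float64(120.0)))
```

```bash
python3 -m crank '[30,0,0,0,0,-0.003,30,1,20,0,0,0,25,0,30,0,0,0,0,0,35,0,0,0,0,0,35,0,0,0,0,0,25,0,0,0,0,0,16,0,0,0,0,0,10,0,0,0,0,0,0,0,0,0]'
python3 -m crank '[0,0,0,0,0,0,0,0,0,0,0,0,0,0,0,0,0,0,0,0,0,0,0,0,0,0,0,0,0,0]' 40 40
python3 -m crank '[0,0,-20,0,0,0,0,0,-40,0,0,0,0,0,-40,0,0,0,0,0,-40,0,0,0,0,0,-20,0,0,0,0,0,0,0,0,0.08,0,0,0,0,0,0.1,0,0,0,0,0,0.1,0,0,0,0,0,0.048]'
python3 -m crank '[-10,10,0,0,0,0,-20,25,0,0,0,0,-30,35,0,0,0,0,-30,35,0,0,0,0,-30,35,0,0,0,0,-25,30,0,0,0,0,-14,15,0,0,0,0,0,0,0,0,0,0,0,0,0,0,0,0]'
python3 m.py blue .082
```

```text
time: 17.3
tool_pos: [0.4671, 0.168, 0.0279]
tool_rot: [-3.14, -0.0, 1.818]
contact_force: [-0.6, -1.2, 0.1]
opening: 0.0867
time: 17.8
tool_pos: [0.4676, 0.168, 0.0289]
tool_rot: [3.141, 0.0, 1.818]
contact_force: [-0.6, -0.8, 3.3]
opening: 0.0554
time: 18.7
tool_pos: [0.4672, 0.168, 0.1885]
tool_rot: [-3.142, 0.0, 1.486]
contact_force: [0.3, 0.5, -1.2]
opening: 0.0555
time: 19.6
tool_pos: [0.6388, -0.0061, 0.1878]
tool_rot: [-3.14, -0.0, 1.49]
contact_force: [-0.6, 0.7, -0.6]
opening: 0.0559
tcp [638.5  -5.1 188.2] [-1.7996e+02 -2.0000e-02  8.5440e+01]
blue (628.7, -127.6, 32.7, 108.8, 85.4, (np.float64(318.0), np.float64(410.0)))
blue (636.0, -36.6, 85.3, 109.1, 85.4, (np.float64(318.0), np.float64(298.0)))
blue (646.8, 77.8, 55.7, 89.1, -4.8, (np.float64(321.0), np.float64(119.0)))
```

```bash
python3 -m crank '[15,0,0,0,0,0,30,1,0,0,0,0,25,0,0,0,0,0,13,0,15,0,0,0,0,0,30,0,0,0,0,0,22,0,0,0,0,0,0,0,0,0,0,0,0,0,0,0]'
python3 -c "
from h import *
plan(646.6,77.6,108,85.3)"
```

```text
time: 20.45
tool_pos: [0.6463, 0.0776, 0.1214]
tool_rot: [-3.141, 0.0, 1.49]
contact_force: [0.3, -0.5, -0.5]
opening: 0.056
turn [-0.001  0.     0.002] shift [ 0.   0.3 13.4]
```

```bash
python3 -m crank '[0,0,5,0,0,0,0,0,4,0,0,0,0,0,0,0,0,0,0,0,0,0,0,0]' | grep -E 'pos|force'
for i in 1 2 3  ; do python3 -m crank '[0,0,1,0,0,0,0,0,1,0,0,0,0,0,0,0,0,0]' | grep -E 'pos|force'; done
```

```text
tool_pos: [0.6467, 0.0772, 0.1128]
contact_force: [-1.0, 0.2, -1.2]
tool_pos: [0.6465, 0.0773, 0.1104]
contact_force: [-0.3, 0.9, -1.4]
tool_pos: [0.6465, 0.0772, 0.1084]
contact_force: [-0.3, -0.3, -0.7]
tool_pos: [0.6467, 0.0773, 0.1079]
contact_force: [-3.5, -0.6, 10.6]
```

```bash
python3 -m crank '[0,0,-1,0,0,0,0,0,0,0,0,0,0,0,0,0,0,0,0,0,0,0,0,0]' 87 40
python3 -m crank '[0,0,-10,0,0,0,0,0,-30,0,0,0,0,0,-40,0,0,0,0,0,-11,0,0,0,-20,-10,0,0,0,0,-40,-20,0,0,0,0,-45,-25,0,0,0,0,-45,-25,0,0,0,0,-45,-25,0,0,0,0,-45,-25,0,0,0,0,-35,-14,0,0,0,0,-15,-5,0,0,0,-0.06]'
python3 -m crank '[0,0,0,0,0,-0.1,0,0,0,0,0,0,0,0,0,0,0,0,0,0,0,0,0,0]'|tail -1
python3 m.py blue .043
```

```text
time: 22.15
tool_pos: [0.6466, 0.0772, 0.1074]
tool_rot: [-3.142, 0.0, 1.49]
contact_force: [-0.6, 0.5, -0.3]
opening: 0.0798
time: 23.35
tool_pos: [0.4757, -0.1988, 0.199]
tool_rot: [-3.141, 0.002, 1.545]
contact_force: [-0.7, 0.7, 0.4]
opening: 0.0871
opening: 0.0872
tcp [ 478.1 -194.3  198.6] [179.99  -0.    94.49]
blue (468.0, -118.9, 56.1, 89.9, 4.5, (np.float64(312.0), np.float64(132.0)))
```

```bash
python3 -m crank '[30,-2,0,0,0,0,26,-2,20,0,0,0,20,0,30,0,0,0,0,0,35,0,0,0,0,0,35,0,0,0,0,0,25,0,0,0,0,0,16,0,0,0,0,0,9.5,0,0,0,0,0,0,0,0,0]'
python3 -m crank '[0,0,0,0,0,0,0,0,0,0,0,0,0,0,0,0,0,0,0,0,0,0,0,0,0,0,0,0,0,0]' 40 40
python3 -m crank '[0,0,-20,0,0,0,0,0,-40,0,0,0,0,0,-40,0,0,0,0,0,-40,0,0,0,0,0,-40,0,0,0,0,0,-20,0,0,0.08,0,0,0,0,0,0.08,0,0,0,0,0,0]'
python3 -m crank '[10,10,0,0,0,0,20,25,0,0,0,0,25,35,0,0,0,0,30,35,0,0,0,0,25,32,0,0,0,0,17,25,0,0,0,0,0,0,0,0,0,0,0,0,0,0,0,0,0,0,0,0,0,0]'
python3 m.py blue .123
```

```text
time: 24.7
tool_pos: [0.4674, -0.1189, 0.0272]
tool_rot: [-3.14, -0.001, 1.65]
contact_force: [0.0, 0.7, -0.4]
opening: 0.0872
time: 25.2
tool_pos: [0.4681, -0.1195, 0.0284]
tool_rot: [3.141, 0.0, 1.65]
contact_force: [0.7, -0.0, 1.4]
opening: 0.0556
time: 26.0
tool_pos: [0.468, -0.1194, 0.2285]
tool_rot: [3.141, 0.001, 1.488]
contact_force: [0.3, 0.0, -2.1]
opening: 0.0557
time: 26.9
tool_pos: [0.6389, -0.0068, 0.2275]
tool_rot: [-3.141, 0.001, 1.49]
contact_force: [0.2, 0.0, 0.2]
opening: 0.0557
tcp [639.   -7.  227.9] [-1.7998e+02  5.0000e-02  8.5340e+01]
blue (628.9, -127.4, 32.6, 108.8, 85.4, (np.float64(318.0), np.float64(410.0)))
blue (636.3, -36.1, 86.3, 108.9, 85.4, (np.float64(318.0), np.float64(297.0)))
blue (646.4, 77.3, 55.7, 89.0, -4.7, (np.float64(320.0), np.float64(118.0)))
```

```bash
python3 -m crank '[15,0.5,0,0,0,0,30,0,0,0,0,0,25,0,0,0,0,0,14,0,10,0,0,0,0,0,30,0,0,0,0,0,20,0,0,0,0,0,6,0,0,0,0,0,0,0,0,0,0,0,0,0,0,0]'
for i in 1 2 3 4 5; do python3 -m crank '[0,0,1.2,0,0,0,0,0,1.2,0,0,0,0,0,0,0,0,0]' | grep -E 'pos|force'; done
```

```text
time: 27.85
tool_pos: [0.6474, 0.0778, 0.1631]
tool_rot: [3.14, -0.0, 1.49]
contact_force: [-0.5, -0.4, -1.1]
opening: 0.0557
tool_pos: [0.6471, 0.0778, 0.16]
contact_force: [-0.8, -0.1, -1.0]
tool_pos: [0.6468, 0.0778, 0.157]
contact_force: [0.5, -0.4, -1.6]
tool_pos: [0.6468, 0.0778, 0.1546]
contact_force: [-1.4, -0.4, -1.6]
tool_pos: [0.6468, 0.0778, 0.1522]
contact_force: [0.9, 0.1, -1.8]
tool_pos: [0.6468, 0.0778, 0.1498]
contact_force: [-0.3, -0.2, -1.2]
```

```bash
python3 -m crank '[-1,0,0,0,0,0,0,0,0,0,0,0]' >/dev/null
for i in 1 2 ; do python3 -m crank '[0,0,1,0,0,0,0,0,1,0,0,0,0,0,0,0,0,0]' | grep -E 'pos|force'; done
```

```text
tool_pos: [0.647, 0.0768, 0.1485]
contact_force: [-1.4, -0.2, 1.8]
tool_pos: [0.6471, 0.0769, 0.1483]
contact_force: [-7.2, -2.2, 16.6]
```

```bash
python3 -m crank '[0,0,-1,0,0,0,0,0,0,0,0,0,0,0,0,0,0,0,0,0,0,0,0,0]' 87 40
python3 -m crank '[0,0,-10,0,0,0,0,0,-30,0,0,0,0,0,-35,0,0,0,0,0,-13,0,0,0,22,-7,0,0,0,0,35,-15,0,0,0,0,40,-15,0,0,0,0,35,-13,0,0,0,0,20,-7,0,0,0,0,0,0,10,0,0,-0.09,0,0,20,0,0,-0.09,0,0,6,0,0,-0.077]'
python3 -m crank '[0,0,0,0,0,0,0,0,0,0,0,0,0,0,0,0,0,0]'|tail -1
python3 m.py orange .043 w4.png
python3 m.py blue .164|tail -2
python3 - <<'E'
from h import *
c=snap('top','t2.png')
for b in blobs(c,'orange',200,1500,.043): print(b)
E
```

```text
time: 30.55
tool_pos: [0.6468, 0.0768, 0.1467]
tool_rot: [-3.141, 0.0, 1.49]
contact_force: [-0.7, 0.3, -0.1]
opening: 0.08
time: 31.75
tool_pos: [0.6016, 0.2327, 0.1973]
tool_rot: [-3.139, 0.001, 1.751]
contact_force: [0.3, -0.3, 0.5]
opening: 0.087
opening: 0.0871
tcp [602.6 233.1 199.9] [ 1.7994e+02 -1.0000e-02  1.0000e+02]
orange (771.8, 66.0, 28.8, 331.8, -80.1, (np.float64(456.0), np.float64(439.0)))
tcp [602.6 233.1 199.8] [179.94  -0.   100.02]
blue (728.9, 308.4, 17.5, 84.0, 23.8, (np.float64(622.0), np.float64(186.0)))
(448.4, -275.8, 56.7, 91.3, 26.9, (np.float64(379.0), np.float64(268.0)))
(522.2, -440.8, 56.3, 91.6, 6.8, (np.float64(434.0), np.float64(242.0)))
(630.3, -83.0, 59.8, 92.7, -4.9, (np.float64(312.0), np.float64(208.0)))
```

View pics/t2.png

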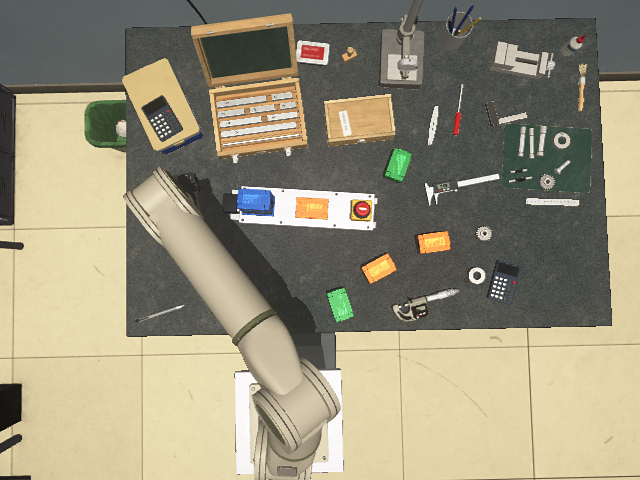

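The top view shows the blue stack on its plate at (255,200). The left orange box is hidden under the arm, and the wrist mask did not find it, so I'll look at the wrist image.

View pics/w4.png

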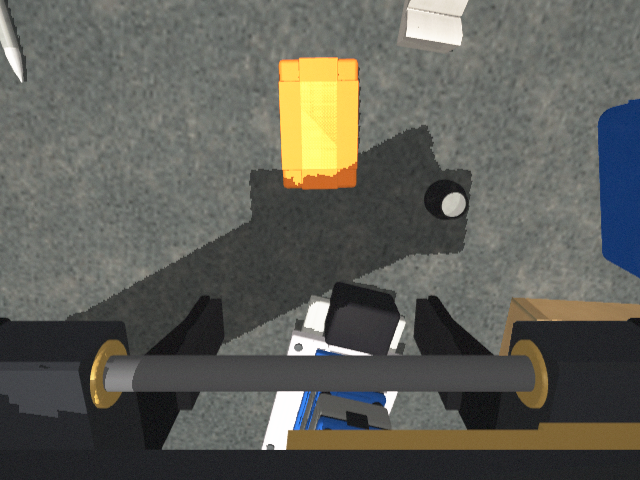

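The orange box is at (320,122), too bright for my hue range. The loupe at (446,200) is clear of the jaws. I'll widen the mask.

```bash
sed -i "s/'orange':(8,22)/'orange':(6,30)/" h.py; python3 m.py orange .043
```

```text
tcp [602.5 233.  199.5] [179.96   0.   100.05]
orange (771.6, 66.3, 28.8, 331.5, -80.0, (np.float64(459.0), np.float64(439.0)))
orange (588.4, 315.0, 56.7, 90.5, 11.7, (np.float64(319.0), np.float64(122.0)))
```

```bash
python3 -m crank '[30,0.5,0,0,0,-0.013,30,1,20,0,0,0,23,0,30,0,0,0,0,0,35,0,0,0,0,0,35,0,0,0,0,0,25,0,0,0,0,0,16,0,0,0,0,0,10,0,0,0,0,0,0,0,0,0]'
python3 -m crank '[0,0,0,0,0,0,0,0,0,0,0,0,0,0,0,0,0,0,0,0,0,0,0,0,0,0,0,0,0,0]' 40 40
python3 -m crank '[0,0,-20,0,0,0,0,0,-40,0,0,0,0,0,-45,0,0,0,0,0,-45,0,0,0,0,0,-40,0,0,0,0,0,-17,0,0,0.07,0,0,0,0,0,0.1,0,0,0,0,0,0.1,0,0,0,0,0,0]'
python3 -m crank '[-15,3,0,0,0,0,-30,7,0,0,0,0,-40,8,0,0,0,0,-45,9,0,0,0,0,-45,9,0,0,0,0,-45,9,0,0,0,0,-45,9,0,0,0,0,-45,9,0,0,0,0,-40,7,0,0,0,0,-27,5,0,0,0,0,-15,2,0,0,0,0,0,0,0,0,0,0]'
python3 -m crank '[0,0,0,0,0,0,0,0,0,0,0,0,0,0,0,0,0,0]'
python3 -c "
from h import *
plan(633.1,-82.1,67,85.3)"
```

```text
time: 33.15
tool_pos: [0.5884, 0.3146, 0.0274]
tool_rot: [-3.141, 0.0, 1.76]
contact_force: [0.1, -0.2, 0.2]
opening: 0.0867
time: 33.65
tool_pos: [0.5888, 0.3148, 0.0284]
tool_rot: [3.141, 0.0, 1.76]
contact_force: [0.7, -1.5, 3.1]
opening: 0.0556
time: 34.55
tool_pos: [0.5885, 0.3147, 0.235]
tool_rot: [3.141, 0.0, 1.488]
contact_force: [1.1, 0.3, -1.6]
opening: 0.0557
time: 35.75
tool_pos: [0.6332, -0.0852, 0.2346]
tool_rot: [-3.141, 0.001, 1.487]
contact_force: [0.1, 0.2, -1.2]
opening: 0.0558
time: 36.05
tool_pos: [0.6336, -0.0801, 0.2352]
tool_rot: [3.141, -0.0, 1.493]
contact_force: [-0.1, 0.1, -2.5]
opening: 0.0559
turn [ 0.    -0.     0.004] shift [ -2.   -0.4 168.2]
```

```bash
python3 -m crank '[-2,-0.4,20,0,0,0.004,0,0,35,0,0,0,0,0,40,0,0,0,0,0,35,0,0,0,0,0,20,0,0,0,0,0,8,0,0,0,0,0,0,0,0,0,0,0,0,0,0,0]' | grep -E 'pos|force'
for i in 1 2 3 4 5; do python3 -m crank '[0,0,1.2,0,0,0,0,0,1.2,0,0,0,0,0,0,0,0,0]' | grep -E 'pos|force|op'; done
```

```text
tool_pos: [0.6339, -0.0837, 0.0785]
contact_force: [0.3, -0.3, -1.5]
tool_pos: [0.6333, -0.0842, 0.0751]
contact_force: [-0.4, 0.0, -1.8]
opening: 0.0559
tool_pos: [0.633, -0.0842, 0.072]
contact_force: [-1.1, 0.2, -1.8]
opening: 0.0556
tool_pos: [0.633, -0.0841, 0.0696]
contact_force: [-0.3, -0.3, -0.9]
opening: 0.0556
tool_pos: [0.633, -0.0841, 0.0672]
contact_force: [-1.0, -0.8, -1.5]
opening: 0.0558
tool_pos: [0.6332, -0.0841, 0.0664]
contact_force: [-5.1, 0.7, 8.8]
opening: 0.0556
```

```bash
python3 -m crank '[0,0,-1,0,0,0,0,0,0,0,0,0,0,0,0,0,0,0,0,0,0,0,0,0]' 87 40
python3 -m crank '[0,0,-10,0,0,0,0,0,-30,0,0,0,0,0,-40,0,0,0,0,0,-40,0,0,0,-15,-7,-13,0,0,0,-35,-15,0,0,0,0,-42,-20,0,0,0,0,-45,-20,0,0,0,0,-45,-20,0,0,0,0,-42,-20,0,0,0,0,-35,-15,0,0,0,0,-17,-9,0,0,0,0]'
python3 -m crank '[0,0,0,0,0,-0.073,0,0,0,0,0,-0.1,0,0,0,0,0,-0.1,0,0,0,0,0,-0.1,0,0,0,0,0,-0.1,0,0,0,0,0,-0.08,0,0,0,0,0,0,0,0,0,0,0,0]'|tail -1
python3 m.py orange .043
```

```text
time: 38.75
tool_pos: [0.6331, -0.0841, 0.0659]
tool_rot: [-3.142, -0.0, 1.486]
contact_force: [0.1, -0.4, -0.2]
opening: 0.0799
time: 39.95
tool_pos: [0.4816, -0.3524, 0.1998]
tool_rot: [-3.141, 0.002, 1.481]
contact_force: [0.7, -1.4, 0.1]
opening: 0.087
opening: 0.087
tcp [ 484.2 -348.4  199.4] [1.7999e+02 2.0000e-02 1.1669e+02]
orange (693.5, -459.5, 27.6, 332.7, -63.4, (np.float64(466.0), np.float64(438.0)))
orange (629.0, -223.5, 67.3, 80.6, 85.4, (np.float64(558.0), np.float64(174.0)))
orange (449.9, -275.9, 56.4, 90.1, 27.1, (np.float64(321.0), np.float64(126.0)))
```

```bash
python3 -m crank '[30,1,0,0,0,-0.007,30,1.5,20,0,0,0,20,0,30,0,0,0,0,0,35,0,0,0,0,0,35,0,0,0,0,0,25,0,0,0,0,0,16,0,0,0,0,0,10,0,0,0,0,0,0,0,0,0]'
python3 -m crank '[0,0,0,0,0,0,0,0,0,0,0,0,0,0,0,0,0,0,0,0,0,0,0,0,0,0,0,0,0,0]' 40 40
python3 -m crank '[0,0,-20,0,0,0,0,0,-40,0,0,0,0,0,-45,0,0,0,0,0,-40,0,0,0,0,0,-15,0,0,0.055,0,0,0,0,0,0.1,0,0,0,0,0,0.1,0,0,0,0,0,0.1,0,0,0,0,0,0.1,0,0,0,0,0,0.1,0,0,0,0,0,0]'
python3 -m crank '[10,10,0,0,0,0,20,25,0,0,0,0,25,35,0,0,0,0,30,38,0,0,0,0,25,34,0,0,0,0,15,25,0,0,0,0,0,0,0,0,0,0,0,0,0,0,0,0,0,0,0,0,0,0]'
python3 m.py orange .082
```

```text
time: 41.7
tool_pos: [0.4498, -0.2759, 0.0275]
tool_rot: [-3.141, -0.001, 2.045]
contact_force: [-0.1, -0.4, 0.4]
opening: 0.0871
time: 42.2
tool_pos: [0.4501, -0.2762, 0.0284]
tool_rot: [3.141, 0.001, 2.046]
contact_force: [-0.1, -0.7, 3.8]
opening: 0.0556
time: 43.3
tool_pos: [0.4498, -0.2759, 0.188]
tool_rot: [-3.141, 0.0, 1.489]
contact_force: [-0.6, -0.5, -1.2]
opening: 0.0556
time: 44.2
tool_pos: [0.6257, -0.1658, 0.1879]
tool_rot: [-3.141, 0.001, 1.491]
contact_force: [0.1, -0.4, -1.4]
opening: 0.0558
tcp [ 625.6 -166.   188.1] [-1.7998e+02  5.0000e-02  8.5390e+01]
orange (692.7, -302.8, 52.8, 331.8, 85.5, (np.float64(408.0), np.float64(430.0)))
orange (623.1, -196.1, 87.6, 109.6, 85.5, (np.float64(319.0), np.float64(297.0)))
orange (632.9, -83.7, 56.0, 89.5, -4.9, (np.float64(320.0), np.float64(122.0)))
```

```bash
python3 -m crank '[15,0.5,0,0,0,0,30,0,0,0,0,0,25,0,0,0,0,0,13,0,15,0,0,0,0,0,30,0,0,0,0,0,20,0,0,0,0,0,0,0,0,0,0,0,0,0,0,0]' | grep pos
for i in 1 2 3; do python3 -m crank '[0,0,1.2,0,0,0,0,0,1.2,0,0,0,0,0,0,0,0,0]' | grep -E 'pos|force'; done
```

```text
tool_pos: [0.6333, -0.0823, 0.1229]
tool_pos: [0.6338, -0.0822, 0.1212]
contact_force: [-0.5, 0.1, -1.7]
tool_pos: [0.6334, -0.0821, 0.1181]
contact_force: [0.0, -0.2, -1.3]
tool_pos: [0.6334, -0.0821, 0.1156]
contact_force: [-0.7, 0.2, -1.6]
```

```bash
python3 -m crank '[-1.3,-0.3,1,0,0,0,0,0,1,0,0,0,0,0,0,0,0,0]' | grep pos
for i in 1 2 3 4; do python3 -m crank '[0,0,1,0,0,0,0,0,1,0,0,0,0,0,0,0,0,0]' | grep -E 'pos|force'; done
```

```text
tool_pos: [0.633, -0.0835, 0.1137]
tool_pos: [0.633, -0.0833, 0.1117]
contact_force: [-0.6, 0.3, -1.3]
tool_pos: [0.633, -0.0834, 0.1097]
contact_force: [1.0, -0.2, -1.1]
tool_pos: [0.633, -0.0834, 0.1076]
contact_force: [-0.9, -0.2, -1.4]
tool_pos: [0.6332, -0.0834, 0.1074]
contact_force: [-6.1, 0.1, 11.1]
```

```bash
python3 -m crank '[0,0,-1,0,0,0,0,0,0,0,0,0,0,0,0,0,0,0,0,0,0,0,0,0]' 87 40
python3 -m crank '[0,0,-10,0,0,0,0,0,-35,0,0,0,0,0,-40,0,0,0,-15,-3,-8,0,0,0,-35,-5,0,0,0,0,-45,-6,0,0,0,0,-45,-7,0,0,0,0,-45,-7,0,0,0,0,-45,-7,0,0,0,0,-45,-7,0,0,0,0,-45,-7,0,0,0,0,-45,-6,0,0,0,0]'
python3 -m crank '[-40,-5,0,0,0,0,-27,-3,0,0,0,0,-15,-2,0,0,0,0,0,0,0,0,0,-0.1,0,0,0,0,0,-0.1,0,0,0,0,0,0,0,0,0,0,0,0]'|tail -1
python3 m.py orange .043
```

```text
time: 47.85
tool_pos: [0.6331, -0.0834, 0.1067]
tool_rot: [-3.141, -0.0, 1.491]
contact_force: [-0.6, -0.1, -0.7]
opening: 0.0802
time: 49.05
tool_pos: [0.5481, -0.445, 0.2004]
tool_rot: [3.141, 0.001, 1.49]
contact_force: [0.6, 0.4, -0.1]
opening: 0.087
opening: 0.0871
tcp [ 533.  -523.2  200.1] [179.98  -0.    96.77]
orange (692.1, -699.4, 28.8, 333.0, -83.3, (np.float64(464.0), np.float64(438.0)))
orange (523.5, -440.8, 56.5, 90.4, 6.8, (np.float64(319.0), np.float64(123.0)))
```

```bash
python3 -m crank '[30,0.3,0,0,0,0,30,0,20,0,0,0,23,0,30,0,0,0,0,0,35,0,0,0,0,0,35,0,0,0,0,0,25,0,0,0,0,0,17,0,0,0,0,0,10,0,0,0,0,0,0,0,0,0]'
python3 -m crank '[0,0,0,0,0,0,0,0,0,0,0,0,0,0,0,0,0,0,0,0,0,0,0,0,0,0,0,0,0,0]' 40 40
python3 -m crank '[0,0,-20,0,0,0,0,0,-40,0,0,0,0,0,-45,0,0,0,0,0,-45,0,0,0,0,0,-35,0,0,0,0,0,-15,0,0,0,0,0,0,0,0,0.1,0,0,0,0,0,0.1,0,0,0,0,0,0]'
python3 -m crank '[15,4,0,0,0,0,30,9,0,0,0,0,40,11,0,0,0,0,45,12,0,0,0,0,45,12,0,0,0,0,40,12,0,0,0,0,35,10,0,0,0,0,23,7,0,0,0,0,10,3,0,0,0,0,0,0,0,0,0,0,0,0,0,0,0,0,0,0,0,0,0,0]'
python3 m.py orange .123
```

```text
time: 50.7
tool_pos: [0.5228, -0.441, 0.0271]
tool_rot: [-3.141, -0.001, 1.69]
contact_force: [-0.3, 0.0, 0.2]
opening: 0.087
time: 51.2
tool_pos: [0.5231, -0.4414, 0.0283]
tool_rot: [3.141, 0.0, 1.691]
contact_force: [-0.1, 0.4, 2.2]
opening: 0.0555
time: 52.1
tool_pos: [0.5226, -0.4411, 0.2267]
tool_rot: [-3.14, -0.001, 1.489]
contact_force: [0.5, -0.1, -0.9]
opening: 0.0555
time: 53.3
tool_pos: [0.6247, -0.1677, 0.2277]
tool_rot: [-3.141, 0.001, 1.489]
contact_force: [0.5, -0.8, -1.0]
opening: 0.0557
tcp [ 624.8 -167.6  227.7] [-1.7999e+02  4.0000e-02  8.5280e+01]
orange (690.7, -304.8, 52.7, 329.4, 85.3, (np.float64(409.0), np.float64(430.0)))
orange (622.1, -197.5, 85.7, 109.3, 85.3, (np.float64(319.0), np.float64(297.0)))
orange (632.9, -83.0, 56.0, 89.4, -4.8, (np.float64(321.0), np.float64(116.0)))
```

```bash
python3 -m crank '[15,1,0,0,0,0,30,0,0,0,0,0,25,0,0,0,0,0,13.5,0,15,0,0,0,0,0,30,0,0,0,0,0,19,0,0,0,0,0,4,0,0,0,0,0,0,0,0,0,0,0,0,0,0,0,0,0,0,0,0,0]' | grep pos
python3 -c "
from h import *
plan(632.9,-83.5,148.3,85.3)"
```

```text
tool_pos: [0.6336, -0.0825, 0.161]
turn [0.002 0.    0.002] shift [-1.  -0.6 12.7]
```

```bash
python3 -m crank '[-1,-0.4,4,0,0,0,0,0,4,0,0,0,0,0,0,0,0,0]' | grep pos
for i in 1 2 3 4; do python3 -m crank '[0,0,1,0,0,0,0,0,1,0,0,0,0,0,0,0,0,0]' | grep -E 'pos|force'; done
```

```text
tool_pos: [0.6322, -0.0836, 0.1512]
tool_pos: [0.6325, -0.0834, 0.1497]
contact_force: [0.4, 0.1, -1.1]
tool_pos: [0.6326, -0.0834, 0.1482]
contact_force: [-0.8, -0.8, 2.1]
tool_pos: [0.6329, -0.0833, 0.1481]
contact_force: [-6.8, -0.4, 16.7]
tool_pos: [0.633, -0.0833, 0.1479]
contact_force: [-12.7, -0.2, 30.5]
```

```bash
python3 -m crank '[0,0,-1.5,0,0,0,0,0,0,0,0,0,0,0,0,0,0,0,0,0,0,0,0,0]' 87 40
python3 -m crank '[0,0,-10,0,0,0,0,0,-25,0,0,0,0,0,-20,0,0,0,-17,0,0,0,0,0,-35,0,0,0,0,0,-40,0,0,0,0,0,-45,0,0,0,0,0,-40,0,0,0,0,0,-30,0,0,0,0,0,-20,0,0,0,0,0,0,0,0,0,0,0,0,0,0,0,0,0]'
python3 -m crank '[0,0,0,0,0,0,0,0,0,0,0,0]' | grep pos
python3 - <<'E'
from h import *
c=snap('wrist','w5.png')
h=cv2.cvtColor(c['frame'],cv2.COLOR_RGB2HSV)
m=cv2.inRange(h,(0,150,60),(5,255,255))|cv2.inRange(h,(172,150,60),(180,255,255))
k=max(cv2.findContours(m,cv2.RETR_EXTERNAL,cv2.CHAIN_APPROX_NONE)[0],key=cv2.contourArea)[:,0]
(u,v),r=cv2.minEnclosingCircle(k);print(u,v,r,ray(c,u,v,.095)*1000)
print('exp r', [np.linalg.norm(proj(c,(.621,-.227,z))-proj(c,(.641,-.227,z))) for z in(.095,.101)])
snap('scene','s2.png')
E
```

```text
time: 56.25
tool_pos: [0.6324, -0.0834, 0.1449]
tool_rot: [-3.141, -0.0, 1.491]
contact_force: [-0.3, -0.1, -0.6]
opening: 0.0799
time: 57.45
tool_pos: [0.6145, -0.3087, 0.2001]
tool_rot: [-3.141, -0.001, 1.491]
contact_force: [-0.1, 0.5, -0.3]
opening: 0.087
tool_pos: [0.6149, -0.3079, 0.2006]
319.0 128.5 35.556392669677734 [ 621.4109984 -226.2196924   95.       ]
exp r [np.float64(33.28422005361384), np.float64(34.10294430019596)]
```

View pics/w5.png

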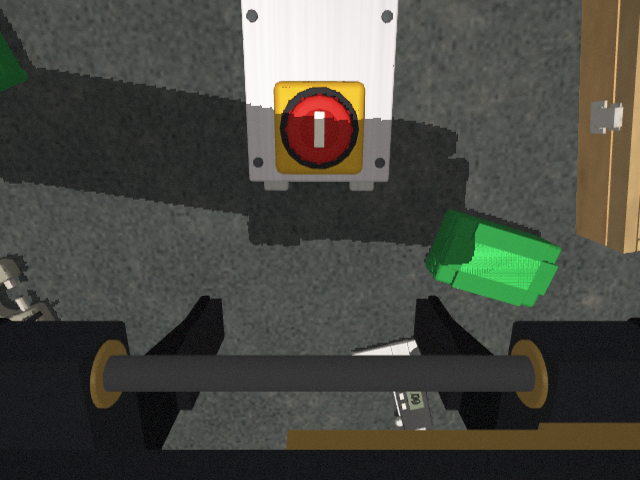

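View pics/s2.png

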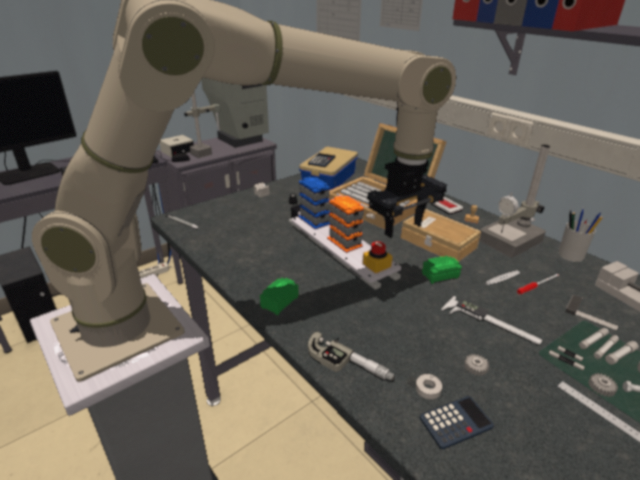

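The scene view shows both stacks three high and upright at (315,203) and (347,223). The wrist view shows the head at (319,128), still down, with its bar along the tool x axis. Now I'll approach the head turned back so there is room to turn clockwise.

```bash
python3 -m crank '[20,0,0,0,0,0,30,0,0,0,0,-0.08,22,0,0,0,0,-0.1,10,0,0,0,0,-0.1,0,0,0,0,0,-0.1,0,0,0,0,0,-0.1,0,0,20,0,0,0,0,0,30,0,0,0,0,0,25,0,0,0,0,0,10,0,0,0,0,0,0,0,0,0,0,0,0,0,0,0]'
python3 -c "
from h import *
plan(621.4,-226.2,94.5,113)"
```

```text
time: 58.95
tool_pos: [0.6181, -0.2274, 0.1167]
tool_rot: [3.14, 0.001, 1.971]
contact_force: [-0.0, -0.1, -0.3]
opening: 0.087
turn [ 0.001  0.001 -0.001] shift [-0.2  3.6 22.2]
```

```bash
python3 -m crank '[0,1.8,0,0,0,0,0,1.8,5,0,0,0,0,0,10,0,0,0,0,0,6,0,0,0,0,0,0,0,0,0,0,0,0,0,0,0]' |grep -E 'pos|force'
python3 -m crank '[0,0,0,0,0,0,0,0,0,0,0,0,0,0,0,0,0,0,0,0,0,0,0,0,0,0,0,0,0,0,0,0,0,0,0,0,0,0,0,0,0,0]' 25 30
```

```text
tool_pos: [0.6205, -0.2265, 0.0941]
contact_force: [-0.1, -0.7, -0.4]
time: 60.25
tool_pos: [0.621, -0.2263, 0.0945]
tool_rot: [3.141, 0.0, 1.971]
contact_force: [5.6, 1.4, -0.7]
opening: 0.0391
```

```bash
python3 -m crank '[0,0,-0.35,0,0,0.05,0,0,-0.35,0,0,0.05,0,0,-0.35,0,0,0.05,0,0,-0.35,0,0,0.05,0,0,-0.35,0,0,0.05,0,0,-0.35,0,0,0.05,0,0,-0.35,0,0,0.05,0,0,-0.35,0,0,0.05,0,0,0,0,0,0]'
python3 -c "
from h import *
print(telemetry.read_state()['wrist_torque'])"
```

```text
time: 61.15
tool_pos: [0.6214, -0.2263, 0.0974]
tool_rot: [3.14, 0.0, 1.57]
contact_force: [4.3, 0.1, -1.8]
opening: 0.0392
[-0.00688543 -1.05518419 -0.01554488]
```

```bash
python3 -m crank '[0,0,-0.35,0,0,0.05,0,0,-0.35,0,0,0.05,0,0,-0.35,0,0,0.05,0,0,-0.35,0,0,0.05,0,0,-0.35,0,0,0.05,0,0,-0.35,0,0,0.05,0,0,-0.35,0,0,0.05,0,0,-0.35,0,0,0.05,0,0,-0.35,0,0,0.05,0,0,-0.35,0,0,0.05,0,0,0,0,0,0.05,0,0,0,0,0,0]'
python3 -m crank '[0,0,0,0,0,0.015,0,0,0,0,0,0]'
python3 - <<'E'
from h import *
print(telemetry.read_state()['wrist_torque'])
E
```

```text
time: 62.35
tool_pos: [0.6219, -0.2264, 0.1005]
tool_rot: [3.139, -0.001, 1.021]
contact_force: [8.7, -1.1, -5.8]
opening: 0.0389
time: 62.55
tool_pos: [0.6219, -0.2264, 0.1005]
tool_rot: [3.139, -0.001, 1.007]
contact_force: [9.1, -1.6, -5.7]
opening: 0.0393
[-2.53905217e-01 -2.00411387e+00  3.78998242e-04]
```

```bash
python3 -m crank '[0,0,0.8,0,0,0,0,0,0,0,0,0,0,0,0,0,0,0,0,0,0,0,0,0,0,0,0,0,0,0,0,0,0,0,0,0]' 87 30
python3 -m crank '[0,0,-10,0,0,0,0,0,-30,0,0,0,0,0,-35,0,0,0,0,0,-25,0,0,-0.05,0,0,0,0,0,-0.1,0,0,0,0,0,-0.1,0,0,0,0,0,-0.1,0,0,0,0,0,-0.13,-20,0,0,0,0,0,-35,0,0,0,0,0,-27,0,0,0,0,0]'
python3 -m crank '[0,0,0,0,0,0,0,0,0,0,0,0,0,0,0,0,0,0]' | grep -E 'pos|rot'
python3 - <<'E'
from h import *
c=snap('wrist','w6.png')
h=cv2.cvtColor(c['frame'],cv2.COLOR_RGB2HSV)
m=cv2.inRange(h,(0,150,60),(5,255,255))|cv2.inRange(h,(172,150,60),(180,255,255))
k=max(cv2.findContours(m,cv2.RETR_EXTERNAL,cv2.CHAIN_APPROX_NONE)[0],key=cv2.contourArea)[:,0]
print(cv2.minEnclosingCircle(k))
w=cv2.inRange(h[100:160,290:350],(0,0,120),(180,70,255))
kk=max(cv2.findContours(w,cv2.RETR_EXTERNAL,cv2.CHAIN_APPROX_NONE)[0],key=cv2.contourArea);print(cv2.minAreaRect(kk))
E
```

```text
time: 63.15
tool_pos: [0.6206, -0.2265, 0.0999]
tool_rot: [-3.142, 0.0, 1.006]
contact_force: [0.8, 0.5, -0.4]
opening: 0.0789
time: 64.25
tool_pos: [0.6134, -0.3101, 0.2008]
tool_rot: [3.141, 0.001, 1.485]
contact_force: [-0.1, 0.2, 0.5]
opening: 0.0871
tool_pos: [0.6142, -0.3067, 0.2004]
tool_rot: [3.141, -0.001, 1.487]
((318.9864807128906, 130.41891479492188), 36.63655090332031)
((29.668922424316406, 31.236488342285156), (10.694782257080078, 35.455528259277344), 54.46232223510742)
```

View pics/w6.png

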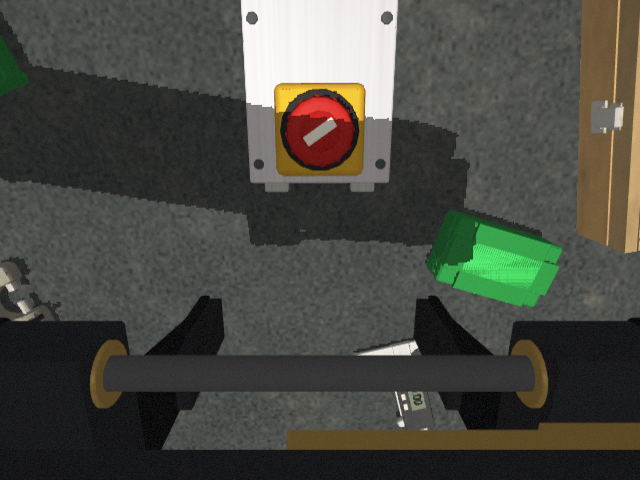

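The bar at (320,131) has turned about 55° (0.95 rad) clockwise, and the head's radius grew to 36.6 px, which matches it being up. Last, I'll check the stacks and the bystanders.

```bash
python3 -m crank '[-40,0,-20,0,0,0,-40,0,0,0,0,0,-40,0,0,0,0,0,0,0,0,0,0,0,0,0,0,0,0,0]' | grep -E 'time|pos'
python3 - <<'E'
from h import *
c=snap('top','t3.png')
for col in HUE: print(col,blobs(c,col,200,2500,.163))
s=snap('scene');cv2.imwrite('pics/s3.png',cv2.resize(s['frame'][150:310,260:480,::-1],None,fx=3,fy=3))
E
```

```text
time: 65.1
tool_pos: [0.6036, -0.4276, 0.2196]
blue [(636.7, 73.1, 69.0, 103.6, -4.6, (np.float64(257.0), np.float64(202.0)))]
orange [(623.5, -82.9, 68.6, 87.8, -5.4, (np.float64(312.0), np.float64(206.0)))]
```

View pics/s3.png

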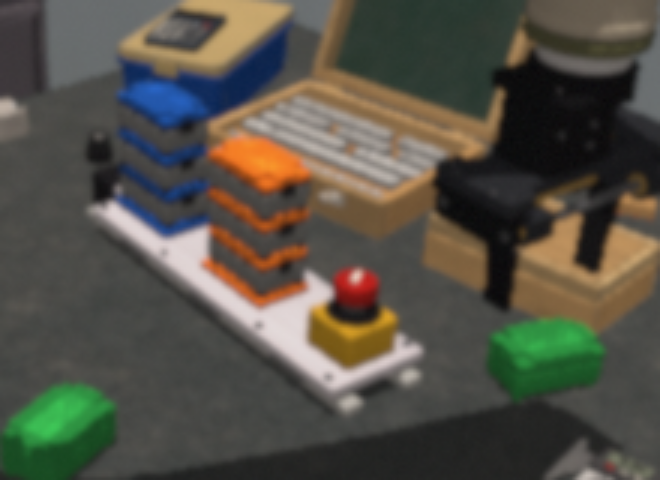

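View pics/t3.png

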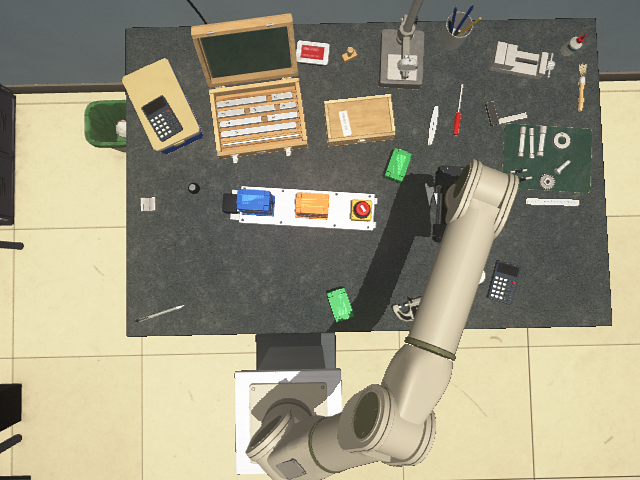

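Both stacks are square and three high. The head is up and turned, the robot is clear, and the bystanders in view are where they were. Handing in.

```bash
python3 -c "
from h import *
print(sign_off())"
```

```text
the job is handed in; nothing more can be done
None
```

The shuttle is loaded and the job is handed in, at about 65 s of the 210 s. I pressed the red stop until it locked and stacked three blue and three orange boxes on their own plates. Then I gripped the head, turned it 0.96 rad clockwise with the gripper rising along with it, let go and backed off.

**Last checks**
- **Seating:** each box stopped within about 0.5 mm of its calculated seated height.
- **Stacks:** the last scene and top views show both stacks upright and three high. The colour outline of the orange stack in the last top view came out short (88 mm long against 104 for blue, part of it missed by the mask), so I judged the stacks from the pictures and seating heights.
- **Stop head:** its apparent size showed it down before the turn and up after it. The white bar turned about 0.95 rad.
- **Bystanders:** the loupe and V-block had not moved. The arm hid the spur gear and most of the ring gauge in the last view. Both looked unmoved in a view partway through the job, and the arm went near that area only once after that, to fetch the last orange box.

**Pressing force:** the fingertips pushed on the stop with up to 81 N before I backed off, far more than the 2 to 3 N it needs. That is over 40 N, but that limit names the arm and gripper body, and I took the fingertips not to be included. It stayed below the 120 N wrist limit.

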